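# Seat a mounted print on the sloping board and hold the spot meter on its ring

### The job

Slide the mounted print down the sloping board, in under the metal cover strip, until you feel its whole lower edge seat against the stop hidden there. Then take the spot meter from its stand and hold it square to the print, its sprung foot wholly inside the printed ring and pressed about half way in, gently, never hard against the end of its spring. Finish while holding the meter there, the print still seated, and leave the other things on the table where they are.

Things in the scene. Friction and masses are not known exactly. Their poses are not given: they have to be found in the camera images.
- board: Fixed plywood drawing board, 290 mm (its x) by 300 mm (its y), sloping at 16 degrees (0.28 rad): its low edge, at its own -x, is towards the robot. Origin: middle of its top face; x points up the slope, y across, z square out of the face (about 56 mm above the table at the origin). Along the low edge an aluminium cover strip runs across the whole width, from x = -145 to -85 mm; its underside is 22 mm and its top 27 mm above the face.
- stop: Fixed wooden bar hidden under the cover strip, 10 mm (x) by 270 mm (y), 16 mm high, parallel to the board; how deep it lies under the strip (about 15 to 32 mm) differs from start to start. Origin: middle of its underside on the board's face; its up-slope face is 5 mm from the origin at +x. Axes as the board's.
- panel: The mounted print: a loose wooden panel 140 mm (x, along the slope) by 190 mm (y) by 18 mm thick, about 350 g, lying face up on the board's bare face above the strip; it does not slide by itself. It carries a picture, a row of grey patches and one ring. Origin: centre of its underside; x up the slope, z out of the face. It starts 5 to 55 mm short of the cover strip, a few degrees askew.
- ring (a point): Centre of the thin black printed ring with four ticks on the print's upper face, inner diameter 28 mm; 10 mm up-slope (panel x) and 48 mm to panel +y of the panel's centre. Axes as the panel's.
- edge_left (a point): Point on the panel's lower (-x) edge, half way up its thickness, 85 mm to +y of the middle.
- edge_right (a point): Point on the panel's lower (-x) edge, half way up its thickness, 85 mm to -y of the middle.
- top_edge (a point): Middle of the panel's upper (+x) edge, half way up its thickness: a place to push.
- meter: The spot meter: grey block 30 x 30 mm, 90 mm tall, 172 g in all, dark window on top; standing upright in its stand. Origin: centre of the block's underside; z points up along it. Below the block are a black collar, 18 mm across and 10 mm long, and the steel foot. Grip it by its flat sides, e.g. 55 mm above the origin.
- foot_tip (a point): Centre of the flat end of the meter's steel foot (12 mm across): 28 mm below the meter's origin when not pressed. Moves in as the foot is pressed.
- foot (a joint): How far the meter's sprung foot is pressed in: 0 when free to 0.012 m at the end of its spring. The push is about 0.8 N at first touch, 3.2 N half way, 5.6 N at the end.
- stand: Fixed wooden block 90 x 90 mm, 40 mm high, with a 24 mm hole through its middle from top to bottom: the meter's block rests on its top over the hole, collar and foot hanging in it. Origin: centre of its underside. It stands to the left or right of the board.
- caddy: Bystander, fixed: open cardboard box of marker pens, 90 x 90 mm, pens reach 78 mm high, on the other side of the board. Origin: centre of its underside.
- paint_a: Bystander, loose: white paint bottle, 44 mm wide, 100 mm high. Origin: at its underside.
- paint_b: Bystander, loose: white paint bottle, 40 mm wide, 85 mm high. Origin: at its underside.
- jar: Bystander, loose: amber jar, 60 mm wide, 70 mm high. Origin: at its underside.
- mug: Bystander, loose: white mug, 76 mm wide, 90 mm high. Origin: at its underside.
- tape: Bystander, loose: roll of tape lying flat, 90 mm wide, 24 mm high. Origin: at its underside.
- eraser: Bystander, loose: white eraser, 55 x 24 x 14 mm, lying flat. Origin: at its underside.
- knife: Bystander, loose: spatula 200 mm long, lying flat. Origin: on its underside, along its middle line.
Mind the look-alikes: they are no part of the job. Leave any yellow look-alike of the meter alone.

How it is judged:
By the outcome, as a careful person would: the job done as asked, in the order asked, and still so for the second after the job is handed in, while the arm keeps its last pose, push and grip.
It also fails if it takes over 64 s, if anything falls off the work surface, if the arm or the gripper's body presses on something with over 40 N, if the wrist force passes 120 N, or if a joint passes its speed limit or range.

### The arm

A 7-joint arm with a two-finger parallel gripper is mounted at the origin on the work surface. World frame = base frame: x ahead of the robot, y to its left, z up, the work surface at z = 0. Lengths are in m, angles in rad, forces in N, time in s.
With the tool pointing down it reaches from about 0.4 to 0.85 m from the base axis. Payload 10.4 kg.
Tool frame: the origin (TCP) lies between the finger pads; the fingertips stand 19 mm ahead of it and the grasp point (between the pads) is the TCP; z points along the fingers, x is the direction in which the jaws open and shut, and the axes are right-handed (so a half turn about z gives the same grasp; the last joint's range is limited). The gripper opens to 87 mm and grips with 3 to 60 N. Pads are 19 mm wide; open, the fingers measure 117 mm over their backs; the gripper's body (75 mm by 190 mm) begins 51 mm behind the grasp point.
Start: joints at [1.214, 0.332, -0.065, 1.46, 0.022, 1.35, -0.088], TCP at [0.205, -0.591, 0.242] pointing down, gripper open.
Joint ranges: [-2.6, 2.6], [-0.5, 2.12], [-1.47, 1.34], [0.16, 2.42], [-1.27, 4.41], [0.06, 2.06], [-2.6, 2.6]. Speed limits (rad/s): [2.22, 2.22, 2.79, 2.79, 3.14, 3.14, 3.14].

### API

Orientations are given as a unit quaternion [x, y, z, w].
In Python, from bench import * gives the robot as it stands.
- The arm moves only by the tool step_arm, never from a script. Its argument "commands" is a list of rows, each a list of 6 numbers: the shift along the tool's x, y, z in m, then the turn, a rotation vector about the tool's x, y, z in rad. In form: [[tx, ty, tz, rx, ry, rz], ...]. A call has 1 to 12 rows; each row shifts and turns the commanded pose from where the row before left it, along the tool's axes as they then stand; what a row does not reach is not made up. A row lasts 1/10 s, in which the tool goes at most 50 mm and 8.59 degrees, less where a joint would pass 70% of its speed; a pose out of reach is approached as far as the arm can. A call with a gripper value outside its range is refused whole. "gripper" is the opening, from 0 (shut) to 1 (fully open), set as the call begins (left out, the last holds). The fingers move at their own pace and stop on an object; "grip_force" is the grip in N (left out, the last holds). Time passes only in rows, so rows that do not move let the fingers close. It gives the time, the measured TCP pose, the force and the opening at its end, in the units of the state.
- read_state(): the state, without advancing time (a new reading comes with each control period).
- camera(name): name is "scene" or "side" or "wrist"; returns the picture (384x512x3 uint8, red, green, blue); there is no depth.
- get_calibration(name): a dict with "fx", "fy", "cx", "cy" (pixels), "k1" (the pictures are not rectified: a ray, as slopes to the right and down, at radius r is drawn at 1 + k1 r^2 times it, then the intrinsics apply), "R" (3x3) and "t" (3): a world point X has camera coordinates R X + t. Camera axes: x right, y down, z forward; pixel columns grow to the right and rows downward; lengths in m; the calibration is good to about 2 mm. A picture is of the moment at which its call begins: read the wrist's pose just before it. get_calibration takes no time and is no camera call; for the wrist camera it gives the pose at the moment of the call.
- close_job(): hands the job in, once; it reports no verdict.
The state is a dict: "time": time; "joint_positions": joint angles; "joint_vel": joint speeds; "joint_torque": joint torques, N m; "ee_pos": TCP position; "eef_rot": TCP orientation; "ft_force": force on the tool from outside, world axes, zero at the start; "torque": the same for the moment, N m; "width": finger opening in m.
Only numpy, scipy, OpenCV 4.12 (cv2) and the standard library are available. Lean on these libraries where they do the work, as an engineer would, in place of code of your own. Each camera call takes 0.05 s, during which the arm holds its last target. There are 200 camera calls.

## Working session

There is one attempt and no reset: what is moved stays moved. The work goes in short steps, Python scripts to look and compute and a tool call to move; the robot and the scene stay as the last step left them, time stands still between calls to the robot, and variables do not carry over. Pictures are saved under pics/ and viewed, on a budget of 10 in all, crops included, one or two more only if the job needs it, and the job is handed in when it is done.

Besides the shell and the picture viewer there is one more tool, called after "Request:" by a JSON object that holds its "op" and its "data", one argument or row to a line. step_arm: Moves the arm, as the interface text tells. Its arguments: {"type":"object","properties":{"commands":{"type":"array","items":{"type":"array","items":{"type":"number"}}},"gripper":{"type":"number"},"grip_force":{"type":"number"}},"required":["commands"]}

```bash
mkdir -p pics; ls
python3 - <<'E'
from bench import *
import cv2,numpy as np
s=read_state();print({k:np.round(v,3).tolist() for k,v in s.items()})
a=camera("scene");b=camera("side")
cv2.imwrite("pics/scene0.png",a[:,:,::-1]);cv2.imwrite("pics/side0.png",b[:,:,::-1])
for n in("scene","side","wrist"):
    c=get_calibration(n);print(n,{k:np.round(v,4).tolist() for k,v in c.items()})
E
```

```text
pics
{'time': 0.0, 'joint_positions': [1.214, 0.333, -0.065, 1.461, 0.022, 1.35, -0.089], 'joint_vel': [-0.001, 0.001, 0.001, -0.002, 0.0, 0.004, -0.0], 'joint_torque': [-0.0, -62.326, 0.025, -38.989, -0.061, 0.04, 0.0], 'ee_pos': [0.205, -0.59, 0.241], 'eef_rot': [0.815, -0.58, -0.001, -0.0], 'ft_force': [0.151, 0.267, 0.007], 'torque': [-0.038, 0.015, 0.018], 'width': 0.087}
scene {'fx': 472.7984, 'fy': 472.7984, 'cx': 254.9267, 'cy': 188.4833, 'k1': -0.2023, 'R': [[-0.6587, 0.7524, -0.0069], [0.5195, 0.4481, -0.7276], [-0.5443, -0.4828, -0.686]], 't': [0.36, -0.2188, 1.4654]}
side {'fx': 476.9601, 'fy': 476.9601, 'cx': 267.707, 'cy': 185.5592, 'k1': -0.0483, 'R': [[0.9996, -0.0197, 0.0185], [-0.0035, -0.7734, -0.6339], [0.0268, 0.6336, -0.7732]], 't': [-0.5483, 0.0552, 1.4182]}
wrist {'fx': 290.2973, 'fy': 290.2973, 'cx': 256.6248, 'cy': 194.498, 'k1': -0.0197, 'R': [[0.3278, -0.9448, -0.0015], [-0.906, -0.3148, 0.2828], [-0.2677, -0.0913, -0.9592]], 't': [-0.6242, -0.0338, 0.3912]}
```

View pics/scene0.png

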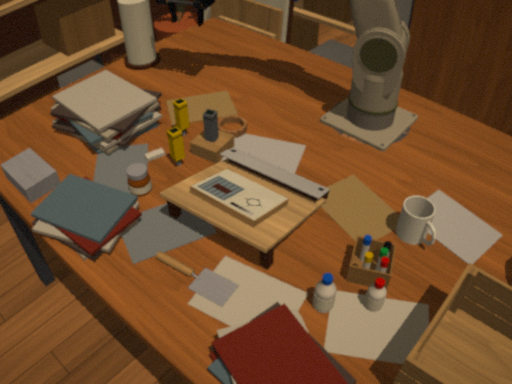

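View pics/side0.png

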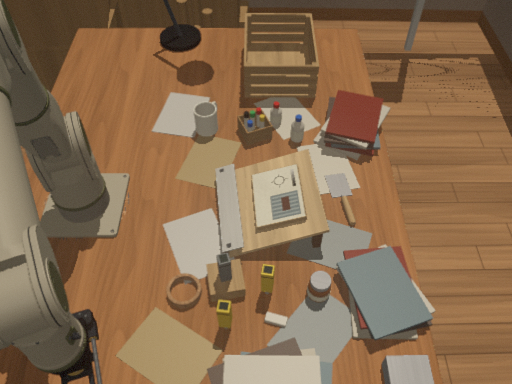

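The side view shows the board around (272,200), the strip around (229,208), the panel around (278,197) with its ring at (279,181), and the grey meter at (224,265) in its stand. In the scene view the grey meter is at (210,125). The yellow look-alikes are at side (267,278) and (224,313), scene (180,115) and (175,145). The grey one sitting in the wooden block fits the description. I'll confirm that in an enlarged crop.

```bash
cat > h.py <<'E'
from bench import *
import cv2,numpy as np
from scipy.spatial.transform import Rotation as Rot
def ray(c,uv):
    K=np.array([[c["fx"],0,c["cx"]],[0,c["fy"],c["cy"]],[0,0,1]]);R=np.array(c["R"]);t=np.array(c["t"])
    p=cv2.undistortPointsIter(np.array(uv,float).reshape(-1,1,2),K,np.array([c["k1"],0,0,0.]),None,None,(3,100,1e-10)).reshape(-1,2)
    d=np.c_[p,np.ones(len(p))]@R
    return -R.T@t,d/np.linalg.norm(d,axis=1)[:,None]
def plane(c,uv,p0,n):
    o,d=ray(c,uv);return o+d*(((p0-o)@n)/(d@n))[:,None]
def tri(c1,a,c2,b):
    o1,d1=ray(c1,a);o2,d2=ray(c2,b);out=[]
    for x,y in zip(d1,d2):
        A=np.c_[x,-y];s=np.linalg.lstsq(A,o2-o1,rcond=None)[0]
        p,q=o1+s[0]*x,o2+s[1]*y;out.append(np.r_[(p+q)/2,np.linalg.norm(p-q)])
    return np.array(out)
def proj(c,X):
    R=np.array(c["R"]);K=np.array([[c["fx"],0,c["cx"]],[0,c["fy"],c["cy"]],[0,0,1]])
    return cv2.projectPoints(np.array(X,float).reshape(-1,1,3),cv2.Rodrigues(R)[0],np.array(c["t"]),K,np.array([c["k1"],0,0,0.]))[0].reshape(-1,2)
def crop(img,x0,y0,x1,y1,s,step=20):
    im=cv2.resize(img[y0:y1,x0:x1,::-1],None,fx=s,fy=s,interpolation=cv2.INTER_CUBIC)
    for x in range(-(-x0//step)*step,x1,step):
        cv2.line(im,(int((x-x0)*s),0),(int((x-x0)*s),6),(0,0,255),1);cv2.putText(im,str(x),(int((x-x0)*s),16),0,.35,(0,0,255),1)
    for y in range(-(-y0//step)*step,y1,step):
        cv2.line(im,(0,int((y-y0)*s)),(6,int((y-y0)*s)),(0,0,255),1);cv2.putText(im,str(y),(8,int((y-y0)*s)+4),0,.35,(0,0,255),1)
    return im
E
python3 - <<'E'
from h import *
a=cv2.imread("pics/scene0.png")[:,:,::-1];b=cv2.imread("pics/side0.png")[:,:,::-1]
A=crop(a,160,95,335,270,2.28);B=crop(b,203,145,333,335,3.07)
h=max(A.shape[0],B.shape[0]);o=np.zeros((h,A.shape[1]+B.shape[1],3),np.uint8)
o[:A.shape[0],:A.shape[1]]=A;o[:B.shape[0],A.shape[1]:]=B;print(o.shape,A.shape)
cv2.imwrite("pics/c1.png",o)
E
```

```text
(583, 798, 3) (399, 399, 3)
```

View pics/c1.png

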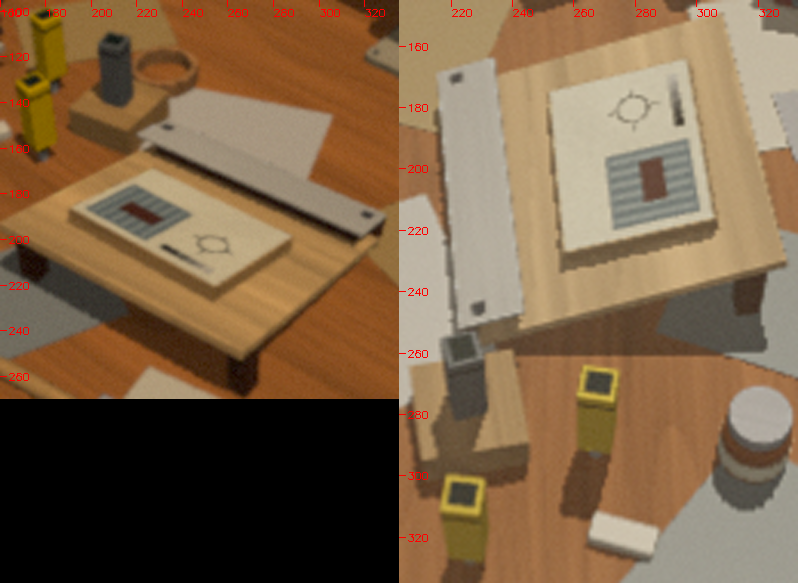

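Confirmed: the grey block with the dark window, at side (224,259), stands in the wooden stand and is the meter. The yellow ones at (268,268) and (224,304) are decoys.

Run:
```python
from h import *
cs,ci=get_calibration("scene"),get_calibration("side")
S=lambda x,y:(203+(x-399)/3.07-.3,145+y/3.07-.3)
C=lambda x,y:(160+x/2.28-.3,95+y/2.28-.3)
pts={"p_low+y":((549,93),(291,240)),"p_hi+y":((686,60),(214,285)),"p_hi-y":((716,217),(70,213)),"p_low-y":((563,250),(152,170)),
"ring":((633,109),(213,244)),"board_hi+y":((720,13),(243,358)),"strip_hi+y":((493,58),(362,238)),"strip_lo+y":((437,70),(383,213)),"strip_hi-y":((523,315),(140,131)),"strip_lo-y":((458,328),(163,120)),
"meter":((463,350),(116,41))}
T={}
for k,(s,c) in pts.items():
    T[k]=tri(ci,[S(*s)],cs,[C(*c)])[0];print(k,T[k].round(4))
# board frame: yaw from strip & pitch .28
v=T["strip_hi+y"]-T["strip_hi-y"]+T["strip_lo+y"]-T["strip_lo-y"]
print("strip yaw",np.degrees(np.arctan2(-v[0],v[1])))
a=T["p_low+y"]-T["p_low-y"];b=T["p_hi+y"]-T["p_hi-y"];e=a+b
print("panel yaw",np.degrees(np.arctan2(-e[0],e[1])),np.linalg.norm(a[:3]),np.linalg.norm(b[:3]))
# stand
print("meter plane .13",plane(ci,[S(463,350)],np.array([0,0,.13]),np.array([0,0,1.])),plane(cs,[C(116,41)],np.array([0,0,.13]),np.array([0,0,1.])))
for k,uv in {"st0":(413,363),"st1":(513,350),"st2":(528,447),"st3":(424,466)}.items(): print(k,plane(ci,[S(*uv)],np.array([0,0,.04]),np.array([0,0,1.])).round(4))
```

```text
p_low+y [5.004e-01 6.270e-02 5.770e-02 1.000e-04]
p_hi+y [0.6309 0.0694 0.0989 0.0024]
p_hi-y [ 0.6477 -0.1122  0.0934  0.0013]
p_low-y [ 0.5141 -0.1235  0.0583  0.0021]
ring [0.5787 0.0217 0.0832 0.0029]
board_hi+y [0.6713 0.1418 0.0868 0.0011]
strip_hi+y [0.4443 0.1141 0.0517 0.    ]
strip_lo+y [0.3891 0.1048 0.0435 0.0019]
strip_hi-y [ 0.4752 -0.1861  0.0549  0.0071]
strip_lo-y [ 0.4227 -0.1929  0.0395  0.0037]
meter [ 0.4307 -0.263   0.1254  0.0052]
strip yaw 6.157696194959849
panel yaw 4.7455654294783 0.1866457638664856 0.1824362577014509
meter plane .13 [[ 0.43326628 -0.26744273  0.13      ]] [[ 0.4323175  -0.25766949  0.13      ]]
st0 [[ 0.384  -0.2267  0.04  ]]
st1 [[ 0.4696 -0.2145  0.04  ]]
st2 [[ 0.4835 -0.3068  0.04  ]]
st3 [[ 0.3986 -0.3232  0.04  ]]
```

```bash
cat >> h.py <<'E'
P=.28
def boardR(yaw): # columns u (up slope), v, n
    return (Rot.from_euler('z',yaw)*Rot.from_euler('y',-P)).as_matrix()
def toolR(B): return np.c_[-B[:,1],-B[:,0],-B[:,2]]
def go(p,R):
    """total shift in current tool axes, total rotvec in tool axes"""
    s=read_state();R0=Rot.from_quat(s["eef_rot"])
    print("now",np.round(s["ee_pos"],4),"shift mm",(R0.inv().apply(p-np.array(s["ee_pos"]))*1e3).round(1),"rotvec",(R0.inv()*Rot.from_matrix(R)).as_rotvec().round(4),"F",np.round(s["ft_force"],2),"t",s["time"])
E
python3 - <<'E'
from h import *
psi=np.radians(6);B=boardR(psi)
O=np.array([.4328,-.040,.0474])+.115*B[:,0]-.027*B[:,2]
print("board O",O)
for p in ([.5004,.0627,.0577],[.6309,.0694,.0989],[.6477,-.1122,.0934],[.5141,-.1235,.0583],[.5787,.0217,.0832],[.6713,.1418,.0868]): print((B.T@(np.array(p)-O)).round(4))
e=np.array([.6393,-.0214,.096])
go(e+.045*B[:,0]+.09*B[:,2],toolR(B))
print(toolR(B).round(3), np.round(Rot.from_quat(read_state()["eef_rot"]).as_matrix(),3))
E
```

```text
board O [ 0.55013665 -0.02766742  0.0532324 ]
[-0.0372  0.0951  0.0154]
[0.0996 0.0881 0.0189]
[ 0.0959 -0.0943  0.0142]
[-0.0427 -0.0915  0.0175]
[0.0405 0.0461 0.0195]
[ 0.1421  0.1559 -0.0059]
now [ 0.2046 -0.5902  0.2409] shift mm [-390.8 -614.9   46.3] rotvec [0.279  0.0332 0.2274] F [ 0.67  0.13 -0.26] t 0.1
[[ 0.105 -0.956  0.275]
 [-0.995 -0.1    0.029]
 [ 0.    -0.276 -0.961]] [[ 0.328 -0.945 -0.   ]
 [-0.945 -0.328  0.001]
 [-0.001  0.    -1.   ]]
```

Request:
{"op": "step_arm", "data": {
  "commands": [
    [-0.026,-0.041,0,0,0,0],
    [-0.026,-0.041,0,0,0,0],
    [-0.026,-0.041,0,0,0,0],
    [-0.026,-0.041,0,0,0,0],
    [-0.026,-0.041,0,0,0,0],
    [-0.026,-0.041,0,0,0,0],
    [-0.026,-0.041,0,0,0,0],
    [-0.026,-0.041,0,0,0,0],
    [-0.026,-0.041,0,0,0,0],
    [-0.026,-0.041,0,0,0,0],
    [-0.026,-0.041,0,0,0,0],
    [-0.026,-0.041,0,0,0,0]
  ]
}}

```text
time: 1.3
ee_pos: [0.5682, -0.133, 0.2414]
eef_rot: [0.815, -0.58, -0.0, 0.0]
ft_force: [0.8, -1.3, 0.2]
width: 0.0865
```

Request:
{"op": "step_arm", "data": {
  "commands": [
    [-0.026,-0.041,0,0,0,0],
    [-0.026,-0.041,0,0,0,0],
    [-0.026,-0.041,0,0,0,0],
    [0,0,0,0.07,0.008,0.057],
    [0,0,0,0.07,0.008,0.057],
    [0,0,0,0.07,0.008,0.057],
    [0,0,0,0.07,0.008,0.057],
    [0,0,0,0,0,0]
  ]
}}

```text
time: 2.1
ee_pos: [0.6567, -0.0209, 0.2411]
eef_rot: [0.735, -0.663, 0.094, -0.104]
ft_force: [-0.3, 0.2, 0.5]
width: 0.0872
```

Run:
```python
from h import *
B=boardR(np.radians(6));e=np.array([.6393,-.0214,.096])
go(e+.045*B[:,0]+.09*B[:,2],toolR(B))
c=get_calibration("wrist");a=camera("wrist");cv2.imwrite("pics/w1.png",a[:,:,::-1])
import pickle;pickle.dump((c,a,read_state()),open("w1.pkl","wb"))
cv2.imwrite("pics/w1b.png",crop(a,0,0,512,384,1.5,40))
```

```text
now [ 0.6567 -0.0209  0.2411] shift mm [-1.3 11.9 44.6] rotvec [-0.0012 -0.0009 -0.0016] F [-0.25  0.24  0.53] t 2.1
```

View pics/w1b.png

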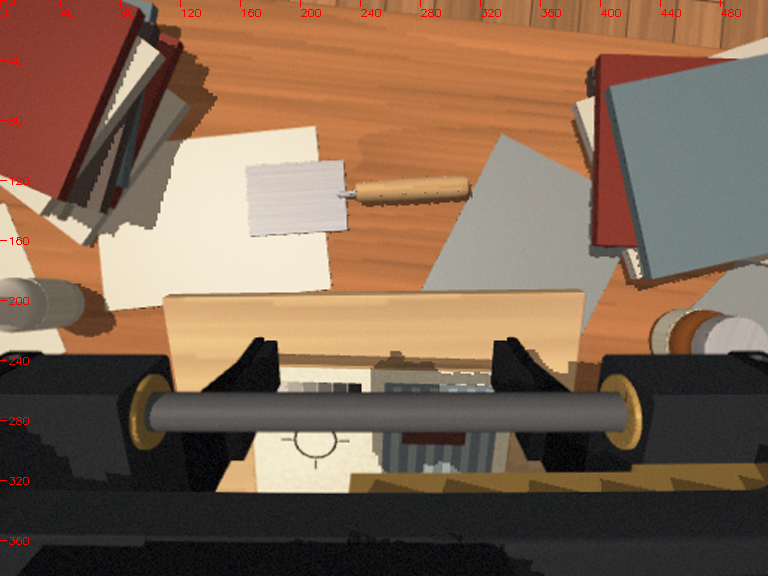

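The wrist view shows the board's top edge along row ~196, from (110,198) to (389,194). The panel's upper edge is just below row 244, between the fingers. The spatula is up at (230,128), clear of the work. I'll compute the board yaw from the edge and the panel edge from the scanline gradient.

Run:
```python
from h import *
import pickle
c,a,s=pickle.load(open("w1.pkl","rb"))
B=boardR(np.radians(6));O=np.array([.5501,-.0277,.0545])
g=cv2.cvtColor(a,cv2.COLOR_RGB2HSV).astype(int)
# board top edge: table orange/paper -> board. per column strongest change rows 185-210
gr=cv2.GaussianBlur(a,(3,3),0).astype(int)
def edge(cols,r0,r1):
    out=[]
    for x in cols:
        d=np.abs(np.diff(gr[r0:r1,x].astype(int),axis=0)).sum(1);i=d.argmax();out.append((x,r0+i+.5))
    return np.array(out,float)
E1=edge(range(115,385,10),186,206);E2=edge(range(195,322,6),232,254)
for E,h in((E1,0.),(E2,.018)):
    w=plane(c,E,O+h*B[:,2],B[:,2]);q=(w-O)@B
    print(E[:,1]);m=np.polyfit(q[:,1],q[:,0],1);r=q[:,0]-np.polyval(m,q[:,1]);k=abs(r)<.003;m=np.polyfit(q[k,1],q[k,0],1)
    print("x at y=0",m[1],"yaw rel deg",-np.degrees(np.arctan(m[0])),k.sum(),(r*1e3).round(1))
k=plane(c,[(110,198),(389,194)],O,B[:,2]);print((k-O)@B)
```

```text
[195.5 195.5 195.5 194.5 194.5 194.5 194.5 194.5 194.5 193.5 192.5 196.5
 196.5 196.5 196.5 195.5 195.5 195.5 195.5 195.5 195.5 195.5 195.5 192.5
 192.5 194.5 194.5]
x at y=0 0.1458233532460503 yaw rel deg 0.0007274343346117463 27 [-0.4 -0.4 -0.4  0.7  0.7  0.6  0.6  0.6  0.6  1.7  2.7 -1.7 -1.7 -1.7
 -1.7 -0.6 -0.7 -0.7 -0.7 -0.7 -0.7 -0.8 -0.8  2.5  2.5  0.3  0.2]
[235.5 235.5 244.5 244.5 236.5 236.5 236.5 245.5 236.5 237.5 237.5 233.5
 234.5 237.5 237.5 237.5 238.5 246.5 238.5 246.5 238.5 238.5]
x at y=0 0.105810035404129 yaw rel deg -1.6472247830888076 15 [ 2.7  2.8 -7.3 -7.2  2.   2.1  2.2 -7.9  2.4  1.4  1.5  6.1  5.   1.8
  1.9  2.   0.9 -8.1  1.1 -7.9  1.3  1.4]
[[ 1.42700450e-01  1.51156265e-01  5.81742957e-17]
 [ 1.46592144e-01 -1.43904133e-01  2.27153632e-17]]
```

```bash
cat >> h.py <<'E'
PSI=np.radians(6);BB=boardR(PSI);OO=np.array([.5501,-.0277,.0545])+.0035*BB[:,1]
def tb(): # tcp in board frame
    s=read_state();R=Rot.from_quat(s["eef_rot"]).as_matrix();f=BB.T@np.array(s["ft_force"])
    print("tcp board mm",(BB.T@(np.array(s["ee_pos"])-OO)*1e3).round(1),"rot err",Rot.from_matrix(R.T@toolR(BB)).as_rotvec().round(4),"F board",f.round(2),"t",s["time"],"w",s["width"])
E
python3 -c "
from h import *
tb()"
```

```text
tcp board mm [154.7  -7.9 150. ] rot err [ 0.0004 -0.0007  0.0004] F board [-0.36 -0.66  0.69] t 2.15 w 0.08666964447966388
```

Request:
{"op": "step_arm", "data": {
  "commands": [
    [-0.004,0.02,0.02,0,0,0],
    [0,0,0.04,0,0,0],
    [0,0,0.035,0,0,0],
    [0,0,0.018,0,0,0],
    [0,0,0.01,0,0,0],
    [0,0,0,0,0,0]
  ]
}}

```text
time: 2.75
ee_pos: [0.6726, -0.0148, 0.117]
eef_rot: [0.736, -0.663, 0.093, -0.104]
ft_force: [-0.2, 0.3, 0.1]
width: 0.0869
```

```bash
python3 -c "
from h import *
tb()"
```

```text
tcp board mm [135.6  -3.4  26.1] rot err [0.0005 0.0008 0.    ] F board [-0.09  0.31  0.16] t 2.75 w 0.0868969212611823
```

Request:
{"op": "step_arm", "data": {
  "commands": [
    [0,0.01,0,0,0,0],
    [0,0.006,0,0,0,0],
    [0,0.005,0,0,0,0],
    [0,0.005,0,0,0,0],
    [0,0.005,0,0,0,0],
    [0,0.006,0,0,0,0],
    [0,0.006,0,0,0,0],
    [0,0.006,0,0,0,0],
    [0,0.006,0,0,0,0]
  ]
}}

```text
time: 3.65
ee_pos: [0.6196, -0.0206, 0.1025]
eef_rot: [0.736, -0.663, 0.094, -0.104]
ft_force: [1.6, -0.1, 1.9]
width: 0.0873
```

```bash
python3 -c "
from h import *
tb()"
```

```text
tcp board mm [80.4 -3.7 26.9] rot err [-0.0015 -0.0001 -0.0005] F board [ 2.04 -0.27  1.39] t 3.65 w 0.0873079801102749
```

Request:
{"op": "step_arm", "data": {
  "commands": [
    [0,0.005,0,0,0,0],
    [0,0.005,0,0,0,0],
    [0,0.005,0,0,0,0],
    [0,0.005,0,0,0,0],
    [0,0,0,0,0,0]
  ]
}}

```text
time: 4.15
ee_pos: [0.5997, -0.0227, 0.0964]
eef_rot: [0.736, -0.663, 0.093, -0.104]
ft_force: [0.9, -0.2, 0.1]
width: 0.0871
```

Run:
```python
from h import *
tb();c=get_calibration("wrist");a=camera("wrist");b=camera("side")
import pickle;pickle.dump((c,a,read_state()),open("w2.pkl","wb"))
o=np.zeros((576,800,3),np.uint8)
A=crop(a,130,190,390,340,1.5);Bc=crop(b,203,145,333,335,3.0)
o[:A.shape[0],:390]=A;o[:570,400:790]=Bc;cv2.imwrite("pics/c2.png",o)
```

```text
tcp board mm [59.5 -3.7 26.5] rot err [ 0.0003  0.     -0.0006] F board [ 0.9  -0.25 -0.12] t 4.15 w 0.0871499686027708
```

View pics/c2.png

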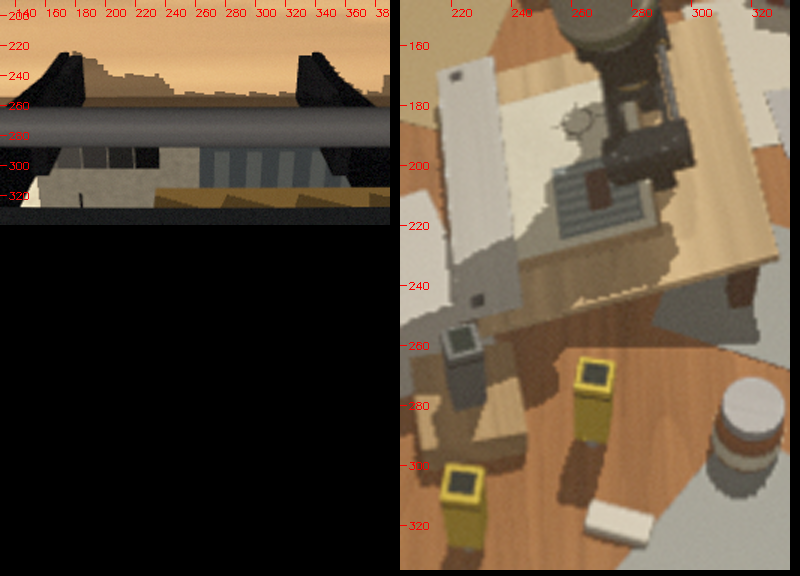

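The side view shows the panel entering under the strip edge at (240,195), pushed square by both fingers. I'll feel for the stop in small steps.

Request:
{"op": "step_arm", "data": {
  "commands": [
    [0,0.002,0,0,0,0],
    [0,0.002,0,0,0,0],
    [0,0.002,0,0,0,0],
    [0,0.002,0,0,0,0]
  ]
}}

```text
time: 4.65
ee_pos: [0.593, -0.0233, 0.0947]
eef_rot: [0.736, -0.663, 0.094, -0.104]
ft_force: [0.9, -1.1, -0.5]
width: 0.0873
```

Request:
{"op": "step_arm", "data": {
  "commands": [
    [0,0.002,0,0,0,0],
    [0,0.002,0,0,0,0]
  ]
}}

```text
time: 4.85
ee_pos: [0.5892, -0.0237, 0.0936]
eef_rot: [0.736, -0.663, 0.094, -0.104]
ft_force: [1.0, -0.0, -0.6]
width: 0.0869
```

Request:
{"op": "step_arm", "data": {
  "commands": [
    [0,0.002,0,0,0,0],
    [0,0.002,0,0,0,0]
  ]
}}

```text
time: 5.05
ee_pos: [0.5855, -0.0241, 0.0926]
eef_rot: [0.736, -0.663, 0.094, -0.104]
ft_force: [5.2, 2.5, 0.2]
width: 0.0869
```

Request:
{"op": "step_arm", "data": {
  "commands": [
    [0,0.001,0,0,0,0],
    [0,0.001,0,0,0,0]
  ]
}}

```text
time: 5.25
ee_pos: [0.585, -0.0237, 0.093]
eef_rot: [0.736, -0.662, 0.095, -0.105]
ft_force: [7.6, 2.4, 0.0]
width: 0.087
```

Request:
{"op": "step_arm", "data": {
  "commands": [
    [0,0.001,0,0,0,0],
    [0,0.001,0,0,0,0],
    [0,0,0,0,0,0]
  ]
}}

```text
time: 5.55
ee_pos: [0.5844, -0.0232, 0.0935]
eef_rot: [0.736, -0.662, 0.096, -0.107]
ft_force: [9.4, 4.1, 1.0]
width: 0.087
```

```bash
python3 -c "
from h import *
tb();print(read_state()['torque'])"
```

```text
tcp board mm [44.  -2.6 27.9] rot err [-0.0076  0.0006  0.0015] F board [ 9.7   3.13 -1.73] t 5.55 w 0.08699227799020992
[ 0.69767674 -1.76236401  0.6491734 ]
```

The stop is felt at TCP x ≈ 44 mm (9.7 N). Now I'll back off, shut the fingers and push at the middle, so the panel can turn freely onto the stop.

Request:
{"op": "step_arm", "data": {
  "commands": [
    [0,-0.008,-0.001,0,0,0],
    [0,-0.004,0,0,0,0],
    [0,0,0,0,0,0],
    [0,0,0,0,0,0],
    [0,0,0,0,0,0],
    [0,0,0,0,0,0],
    [0,0,0,0,0,0],
    [0,0,0,0,0,0]
  ],
  "gripper": 0
}}

```text
time: 6.35
ee_pos: [0.5928, -0.0234, 0.0957]
eef_rot: [0.736, -0.663, 0.094, -0.104]
ft_force: [-0.5, 0.2, -0.3]
width: 0.0309
```

```bash
python3 -c "
from h import *
tb();print(read_state()['torque'])"
```

```text
tcp board mm [52.6 -3.7 27.7] rot err [-0.0011  0.     -0.0005] F board [-0.53  0.23 -0.2 ] t 6.35 w 0.030881595019959334
[-2.90523364e-02  3.00325948e-01  8.02444235e-05]
```

Request:
{"op": "step_arm", "data": {
  "commands": [
    [0,0.001,0,0,0,0],
    [0,0.001,0,0,0,0],
    [0,0.001,0,0,0,0],
    [0,0.001,0,0,0,0],
    [0,0.002,0,0,0,0],
    [0,0.001,0,0,0,0]
  ]
}}

```text
time: 6.95
ee_pos: [0.586, -0.0241, 0.0937]
eef_rot: [0.736, -0.663, 0.094, -0.104]
ft_force: [-0.3, 0.4, 0.1]
width: 0.0007
```

Request:
{"op": "step_arm", "data": {
  "commands": [
    [0,0.001,0,0,0,0],
    [0,0.001,0,0,0,0],
    [0,0,0,0,0,0]
  ]
}}

```text
time: 7.25
ee_pos: [0.5844, -0.0241, 0.0934]
eef_rot: [0.736, -0.663, 0.094, -0.104]
ft_force: [1.7, 0.5, -0.5]
width: 0.0004
```

Request:
{"op": "step_arm", "data": {
  "commands": [
    [0,0.001,0,0,0,0],
    [0,0.001,0,0,0,0],
    [0,0,0,0,0,0]
  ]
}}

```text
time: 7.55
ee_pos: [0.584, -0.0241, 0.0939]
eef_rot: [0.736, -0.662, 0.095, -0.106]
ft_force: [5.7, 1.2, -0.6]
width: 0.0007
```

Request:
{"op": "step_arm", "data": {
  "commands": [
    [0,0.001,0,0,0,0],
    [0,0.001,0,0,0,0],
    [0,0,0,0,0,0]
  ]
}}

```text
time: 7.85
ee_pos: [0.5837, -0.0241, 0.0945]
eef_rot: [0.735, -0.662, 0.096, -0.107]
ft_force: [10.8, 1.0, 1.0]
width: 0.0004
```

```bash
python3 -c "
from h import *
tb();print(read_state()['torque'])"
```

```text
tcp board mm [43.5 -3.4 29.1] rot err [-0.0087 -0.      0.0001] F board [10.67 -0.15 -2.06] t 7.85 w 0.00043000560985148427
[ 0.33215407 -2.12168372  0.03113067]
```

Request:
{"op": "step_arm", "data": {
  "commands": [
    [0,-0.008,0,0,0,0],
    [-0.03,0,0,0,0,0],
    [-0.03,0,0,0,0,0],
    [0,0.002,0,0,0,0],
    [0,0.002,0,0,0,0],
    [0,0.002,0,0,0,0],
    [0,0.001,0,0,0,0],
    [0,0.001,0,0,0,0],
    [0,0,0,0,0,0]
  ]
}}

```text
time: 8.75
ee_pos: [0.577, 0.0351, 0.0941]
eef_rot: [0.735, -0.663, 0.096, -0.107]
ft_force: [9.0, 5.6, 0.8]
width: 0.0007
```

```bash
python3 -c "
from h import *
tb();print(read_state()['torque'])"
```

```text
tcp board mm [43.  56.1 28.8] rot err [-0.0076  0.0008 -0.0013] F board [ 9.41  4.65 -1.88] t 8.75 w 0.0007255588486021474
[ 1.11703644 -1.73912072  0.29966086]
```

Request:
{"op": "step_arm", "data": {
  "commands": [
    [0,-0.008,0,0,0,0],
    [0.04,0,0,0,0,0],
    [0.04,0,0,0,0,0],
    [0.04,0,0,0,0,0],
    [0,0.002,0,0,0,0],
    [0,0.002,0,0,0,0],
    [0,0.002,0,0,0,0],
    [0,0.001,0,0,0,0],
    [0,0.001,0,0,0,0],
    [0,0,0,0,0,0]
  ]
}}

```text
time: 9.75
ee_pos: [0.5906, -0.0855, 0.0951]
eef_rot: [0.735, -0.662, 0.098, -0.106]
ft_force: [14.3, -6.2, 0.3]
width: 0.0006
```

```bash
python3 -c "
from h import *
tb();print(read_state()['torque'])"
```

```text
tcp board mm [ 44.2 -65.2  29.5] rot err [-0.0101 -0.003  -0.0004] F board [13.15 -7.62 -3.43] t 9.75 w 0.000638217353231745
[-1.4026032  -2.74155526 -0.32128038]
```

Request:
{"op": "step_arm", "data": {
  "commands": [
    [0,-0.01,0,0,0,0],
    [-0.03,0,0,0,0,0],
    [-0.03,0,0,0,0,0],
    [0,0.003,0,0,0,0],
    [0,0.002,0,0,0,0],
    [0,0.002,0,0,0,0],
    [0,0.002,0,0,0,0],
    [0,0.001,0,0,0,0],
    [0,0,0,0,0,0]
  ]
}}

```text
time: 10.65
ee_pos: [0.5838, -0.024, 0.0944]
eef_rot: [0.735, -0.662, 0.096, -0.107]
ft_force: [10.8, 5.3, 0.6]
width: 0.0004
```

```bash
python3 -c "
from h import *
tb();print(read_state()['torque'])"
```

```text
tcp board mm [43.6 -3.3 29. ] rot err [-0.0087  0.0007 -0.0005] F board [11.01  4.13 -2.58] t 10.65 w 0.00042968396925777244
[ 1.22090992 -2.03786782  0.19202899]
```

Request:
{"op": "step_arm", "data": {
  "commands": [
    [0,-0.015,0,0,0,0],
    [0,-0.005,-0.03,0,0,0],
    [0,0,-0.05,0,0,0],
    [0,0,-0.05,0,0,0],
    [0,-0.03,-0.02,0,0,0],
    [0,-0.03,0,0,0,0],
    [0,0,0,0,0,0]
  ]
}}

```text
time: 11.35
ee_pos: [0.618, -0.022, 0.2602]
eef_rot: [0.735, -0.663, 0.095, -0.105]
ft_force: [-1.1, 0.4, -0.6]
width: 0.0005
```

Run:
```python
from h import *
import pickle
tb();c=get_calibration("wrist");a=camera("wrist");b=camera("scene");d=camera("side")
pickle.dump((c,a,b,d,read_state()),open("w3.pkl","wb"))
o=np.zeros((590,800,3),np.uint8)
A=crop(a,100,180,400,340,1.9);Bc=crop(b,190,130,330,260,2);D=crop(d,203,145,333,335,1.4)
o[:A.shape[0],:A.shape[1]]=A;o[310:310+Bc.shape[0],:Bc.shape[1]]=Bc;o[310:310+D.shape[0],400:400+D.shape[1]]=D;cv2.imwrite("pics/c3.png",o)
```

```text
tcp board mm [122.3  -4.9 178.9] rot err [-0.0042 -0.0004 -0.002 ] F board [-1.16  0.52 -0.25] t 11.35 w 0.0004885012644354718
```

View pics/c3.png

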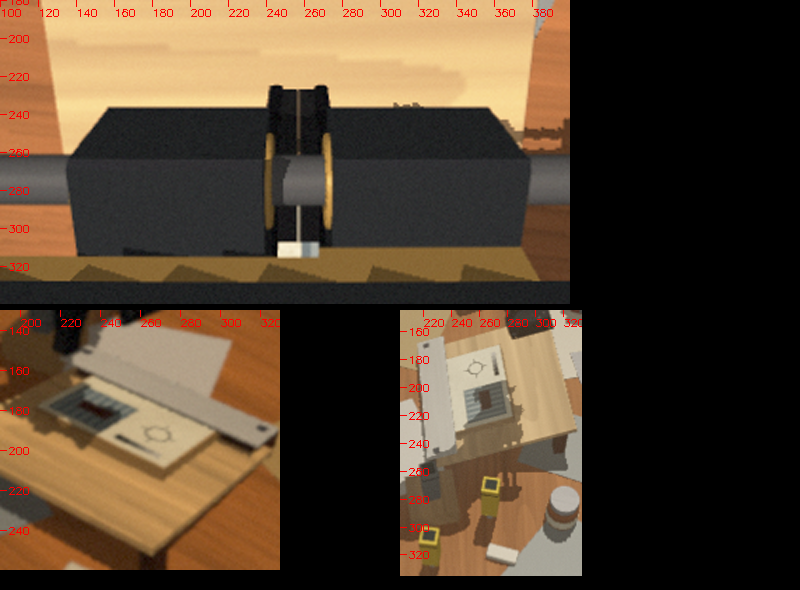

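The central push repeats at 43.6 mm. The +y, middle and −y contacts (43.0, 43.5, 44.2) lie on one line, so the panel is seated flat. The views show the panel evenly under the strip. Next I'll measure the ring and plan the move to the meter.

```bash
cat >> h.py <<'E'
def dark(img,x,y,r):
    g=255-cv2.cvtColor(img,cv2.COLOR_RGB2GRAY).astype(float)
    x0,y0=int(round(x)),int(round(y))
    w=g[y0-r:y0+r+1,x0-r:x0+r+1].copy();Y,X=np.mgrid[-r:r+1,-r:r+1]
    bg=np.median(w[X**2+Y**2<=r*r]);w=np.clip(w-bg-12,0,None);w[X**2+Y**2>r*r]=0
    return x0+(w*X).sum()/w.sum(),y0+(w*Y).sum()/w.sum(),(w>0).sum()
E
python3 - <<'E'
from h import *
import pickle
c,a,b,d,s=pickle.load(open("w3.pkl","rb"));cs,ci=get_calibration("scene"),get_calibration("side")
p=(257,186);q=(269,192)
for r in(11,11,10): p=dark(d,*p[:2],r);q=dark(b,*q[:2],r);print(p,q)
t=tri(ci,[p[:2]],cs,[q[:2]])[0];print(t,((t[:3]-OO)@BB)*1e3)
n=BB[:,2]
for cc,uv in((ci,p[:2]),(cs,q[:2])): print(((plane(cc,[uv],OO+.018*n,n)-OO)@BB*1e3).round(1))
M=np.array([.433,-.263,.22]);ym=np.radians(8)
go(M,np.c_[[np.sin(ym),-np.cos(ym),0],[-np.cos(ym),-np.sin(ym),0],[0,0,-1]])
E
```

```text
(np.float64(256.3252427184466), np.float64(186.289644012945), np.int64(51)) (np.float64(265.5920704845815), np.float64(195.15506607929515), np.int64(82))
(np.float64(256.3252427184466), np.float64(186.289644012945), np.int64(51)) (np.float64(261.5329341317365), np.float64(198.00925421883505), np.int64(97))
(np.float64(256.3276397515528), np.float64(186.28416149068323), np.int64(52)) (np.float64(258.3184654495031), np.float64(202.29165703720824), np.int64(117))
[0.52796306 0.01376215 0.04999865 0.03240572] [-18.23706395  40.04895214   0.56038749]
[[-27.2  41.4  18. ]]
[[30.6 52.3 18. ]]
now [ 0.6147 -0.0217  0.2573] shift mm [221.3 207.9 -20.9] rotvec [-0.279  -0.0044 -0.036 ] F [-0.58 -0.01 -0.88] t 11.5
```

Request:
{"op": "step_arm", "data": {
  "commands": [
    [0.032,0.03,-0.003,0,0,0],
    [0.032,0.03,-0.003,0,0,0],
    [0.032,0.03,-0.003,0,0,0],
    [0.032,0.03,-0.003,0,0,0],
    [0.031,0.03,-0.003,0,0,0],
    [0.031,0.029,-0.003,0,0,0],
    [0.031,0.029,-0.003,0,0,0],
    [0,0,0,-0.093,-0.0015,-0.012],
    [0,0,0,-0.093,-0.0015,-0.012],
    [0,0,0,-0.093,-0.0015,-0.012],
    [0,0,0,0,0,0]
  ],
  "gripper": 1
}}

```text
time: 12.6
ee_pos: [0.4345, -0.2611, 0.22]
eef_rot: [0.756, -0.655, -0.001, -0.0]
ft_force: [0.2, 0.6, 0.2]
width: 0.0806
```

Run:
```python
from h import *
import pickle
M=np.array([.433,-.263,.22]);ym=np.radians(8)
go(M,np.c_[[np.sin(ym),-np.cos(ym),0],[-np.cos(ym),-np.sin(ym),0],[0,0,-1]])
c=get_calibration("wrist");a=camera("wrist");b=camera("scene");d=camera("side")
pickle.dump((c,a,b,d,read_state()),open("w4.pkl","wb"))
print("meter top proj",proj(c,[[.433,-.263,.13],[.433,-.263,.04]]))
o=np.zeros((600,800,3),np.uint8)
A=crop(a,110,190,410,384,1.75);Bc=crop(b,235,165,300,225,4);D=crop(d,205,235,265,315,4,10)
o[:A.shape[0],:A.shape[1]]=A;o[350:350+Bc.shape[0],:Bc.shape[1]]=Bc;o[:320,540:780]=D
D2=crop(d,230,160,310,215,4);o[350:570,300:620]=D2;cv2.imwrite("pics/c4.png",o)
```

```text
now [ 0.4345 -0.2611  0.22  ] shift mm [ 1.7  1.7 -0. ] rotvec [0.0003 0.0013 0.0033] F [0.2  0.55 0.23] t 12.6
meter top proj [[259.05368765 207.3050149 ]
 [258.54662863 181.73150866]]
```

View pics/c4.png

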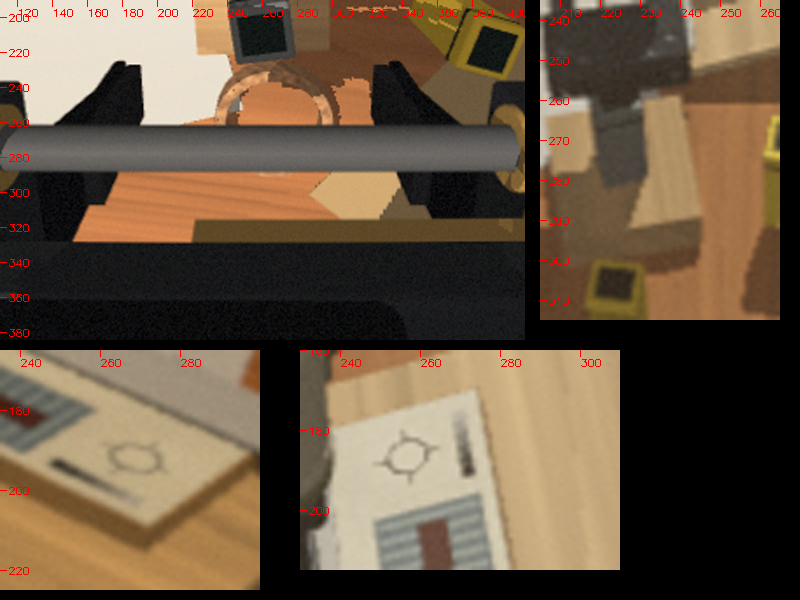

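The ring is at scene (268.9,191.4) and side (256.6,186.2). The meter's top shows in the wrist view around (258,207); I'll enlarge it.

Run:
```python
from h import *
import pickle
c,a,b,d,s=pickle.load(open("w4.pkl","rb"));cs,ci=get_calibration("scene"),get_calibration("side")
q=(268.9,191.4);p=(256.6,186.2)
t=tri(ci,[p],cs,[q])[0];print(t,((t[:3]-OO)@BB)*1e3)
n=BB[:,2]
for cc,uv in((ci,p),(cs,q)): print(((plane(cc,[uv],OO+.018*n,n)-OO)@BB*1e3).round(1))
cv2.imwrite("pics/m1.png",crop(a,215,165,315,240,7,10))
```

```text
[0.5139549  0.01482052 0.06464629 0.003099  ] [-27.47165557  42.56577777  18.45703961]
[[-26.4  41.4  18. ]]
[[-30.5  42.3  18. ]]
```

View pics/m1.png

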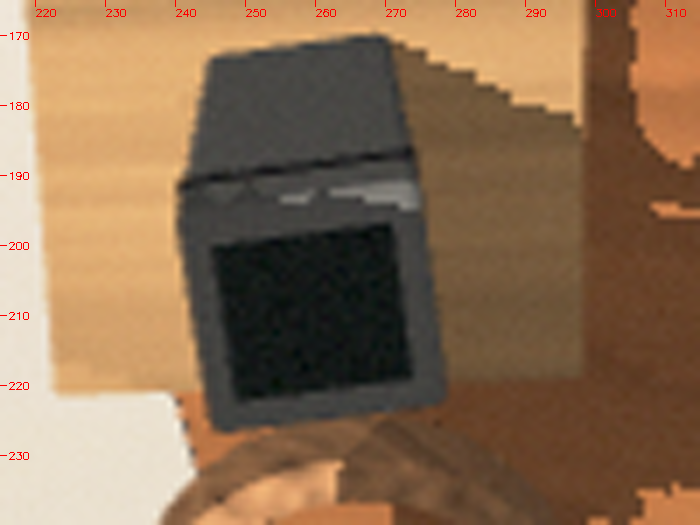

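The enlarged crop shows the meter's top-face corners at about (240.6,192), (273.7,187.5), (278.2,222) and (245.6,226.3).

Run:
```python
from h import *
import pickle
c,a,b,d,s=pickle.load(open("w4.pkl","rb"))
w=plane(c,[(240.6,192.2),(273.7,187.5),(278.2,222),(245.6,226.3)],np.array([0,0,.13]),np.array([0,0,1.]))
print(w.round(4),w.mean(0).round(4),np.linalg.norm(np.roll(w,-1,0)-w,axis=1).round(4))
e=np.roll(w,-1,0)-w;an=np.degrees(np.arctan2(e[:,1],e[:,0]));print(an)
y=np.mean((an+45)%90-45);print("yaw",y)
ym=np.radians(y)
m=w.mean(0)
go(np.array([m[0],m[1],.095]),np.c_[[np.sin(ym),-np.cos(ym),0],[-np.cos(ym),-np.sin(ym),0],[0,0,-1]])
```

```text
[[ 0.444  -0.2458  0.13  ]
 [ 0.4519 -0.2725  0.13  ]
 [ 0.4221 -0.2813  0.13  ]
 [ 0.4142 -0.254   0.13  ]] [ 0.4331 -0.2634  0.13  ] [0.0279 0.0311 0.0284 0.0309]
[ -73.39027311 -163.67439449  106.31402464   15.34178279]
yaw 16.14778495974895
now [ 0.4331 -0.2622  0.2203] shift mm [  1.2   0.6 125.3] rotvec [-0.0033  0.0002 -0.1422] F [-0.49 -0.14  0.25] t 12.75
```

Request:
{"op": "step_arm", "data": {
  "commands": [
    [0.001,0.0005,0.03,0,0,-0.071],
    [0,0,0.03,0,0,-0.071],
    [0,0,0.025,0,0,0],
    [0,0,0.02,0,0,0],
    [0,0,0.012,0,0,0],
    [0,0,0.008,0,0,0],
    [0,0,0,0,0,0],
    [0,0,0,0,0,0]
  ],
  "gripper": 0.65
}}

```text
time: 13.55
ee_pos: [0.4342, -0.2636, 0.0966]
eef_rot: [0.8, -0.601, 0.002, -0.001]
ft_force: [-0.6, 0.5, 1.2]
width: 0.0568
```

Run:
```python
from h import *
ym=np.radians(16.1)
go(np.array([.4331,-.2634,.095]),np.c_[[np.sin(ym),-np.cos(ym),0],[-np.cos(ym),-np.sin(ym),0],[0,0,-1]])
```

```text
now [ 0.4342 -0.2636  0.0966] shift mm [-0.5  1.   1.6] rotvec [-0.003  -0.0016  0.0012] F [-0.62  0.46  1.15] t 13.55
```

Request:
{"op": "step_arm", "data": {
  "commands": [
    [0,0,0,0,0,0],
    [0,0,0,0,0,0],
    [0,0,0,0,0,0],
    [0,0,0,0,0,0],
    [0,0,0,0,0,0],
    [0,0,0,0,0,0]
  ],
  "gripper": 0,
  "grip_force": 25
}}

```text
time: 14.15
ee_pos: [0.434, -0.2633, 0.096]
eef_rot: [0.8, -0.601, 0.001, -0.001]
ft_force: [-0.3, -0.2, 0.8]
width: 0.0299
```

Run:
```python
from h import *
s=read_state();print(s["width"],s["ft_force"],s["torque"],s["ee_pos"])
```

```text
0.029926709998725574 [-0.25156611 -0.21311686  0.8490301 ] [ 0.09357785  0.06863078 -0.00605601] [ 0.43404576 -0.26328765  0.09601443]
```

Gripped at 29.9 mm width. Now I'll lift it straight up.

Request:
{"op": "step_arm", "data": {
  "commands": [
    [0,0,-0.01,0,0,0],
    [0,0,-0.02,0,0,0],
    [0,0,-0.035,0,0,0],
    [0,0,-0.045,0,0,0],
    [0,0,-0.03,0,0,0],
    [0,0,0,0,0,0]
  ]
}}

```text
time: 14.75
ee_pos: [0.4354, -0.2641, 0.241]
eef_rot: [0.8, -0.601, 0.005, -0.001]
ft_force: [0.2, 0.3, -2.2]
width: 0.0298
```

Run:
```python
from h import *
s=read_state();print(s["width"])
go(OO+BB@np.array([-.027,.042,.165]),toolR(BB))
```

```text
0.029784823750132763
now [ 0.4354 -0.2641  0.241 ] shift mm [-252.7 -113.4   34.6] rotvec [0.2715 0.0191 0.1774] F [ 0.17  0.31 -2.24] t 14.75
```

Request:
{"op": "step_arm", "data": {
  "commands": [
    [-0.036,-0.016,0,0,0,0],
    [-0.036,-0.016,0,0,0,0],
    [-0.036,-0.016,0,0,0,0],
    [-0.036,-0.016,0,0,0,0],
    [-0.036,-0.016,0,0,0,0],
    [-0.036,-0.017,0,0,0,0],
    [-0.036,-0.017,0.01,0,0,0],
    [0,0,0.015,0.068,0.005,0.044],
    [0,0,0.01,0.068,0.005,0.044],
    [0,0,0,0.068,0.005,0.044],
    [0,0,0,0.068,0.005,0.044],
    [0,0,0,0,0,0]
  ]
}}

```text
time: 15.95
ee_pos: [0.4719, 0.0102, 0.2]
eef_rot: [0.736, -0.663, 0.09, -0.102]
ft_force: [-0.2, 0.2, -1.7]
width: 0.0299
```

Run:
```python
from h import *
go(OO+BB@np.array([-.027,.042,.130]),toolR(BB));tb()
```

```text
now [0.4719 0.0102 0.2   ] shift mm [ 0.5 -3.9 30.2] rotvec [ 0.0062  0.0027 -0.0008] F [-0.23  0.24 -1.73] t 15.95
tcp board mm [-30.7  42.4 160.2] rot err [ 0.0062  0.0027 -0.0008] F board [-0.67  0.26 -1.61] t 15.95 w 0.02985666900123617
```

Request:
{"op": "step_arm", "data": {
  "commands": [
    [0,-0.004,0.015,0.006,0.003,-0.001],
    [0,0,0.015,0,0,0],
    [0,0,0,0,0,0],
    [0,0,0,0,0,0]
  ]
}}

```text
time: 16.35
ee_pos: [0.4854, 0.0122, 0.1731]
eef_rot: [0.737, -0.662, 0.092, -0.104]
ft_force: [-0.7, 1.1, -0.9]
width: 0.0296
```

Run:
```python
from h import *
import pickle
tb();b=camera("scene");d=camera("side")
cs,ci=get_calibration("scene"),get_calibration("side")
s=read_state();T=np.array(s["ee_pos"])-.084*BB[:,2]
print("foot proj scene",proj(cs,[T]),"side",proj(ci,[T]))
pickle.dump((b,d,s),open("w5.pkl","wb"))
o=np.zeros((480,800,3),np.uint8)
o[:480,:395]=crop(b,230,130,309,226,5,10);o[:480,405:800]=crop(d,220,120,299,216,5,10);cv2.imwrite("pics/c5.png",o)
```

```text
tcp board mm [-25.   42.9 130.6] rot err [0.0015 0.0018 0.002 ] F board [-0.84  1.21 -0.75] t 16.35 w 0.029598468840000385
foot proj scene [[269.74959625 181.85158487]] side [[254.40977522 179.72048773]]
```

View pics/c5.png

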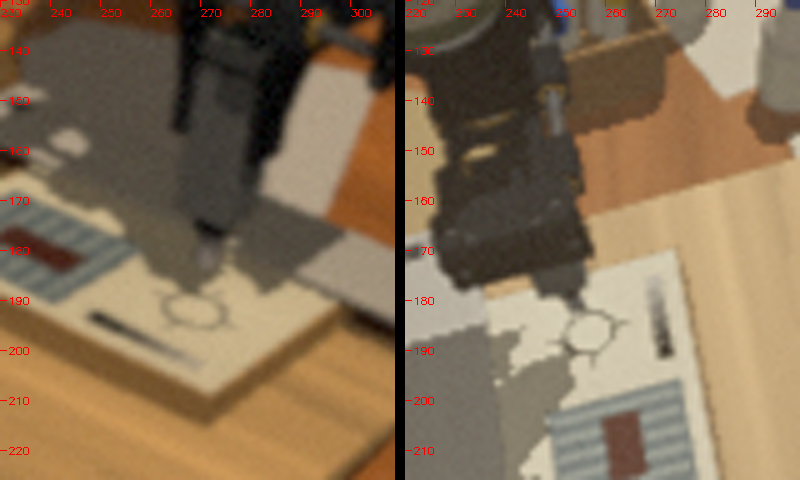

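The foot tip shows at scene (270.8,182.0) and side (254.6,180.2), close to its predicted pixels. The ring is at scene (268.4,191.6) and side (256.4,186.4), so I'll take the offset from the same cameras.

Run:
```python
from h import *
cs,ci=get_calibration("scene"),get_calibration("side")
r=tri(ci,[(254.6,180.2),(256.4,186.4)],cs,[(270.8,182.0),(268.4,191.6)])
q=(r[:,:3]-OO)@BB*1e3;print(q.round(1),r[:,3].round(4));print("ring-foot",(q[1]-q[0]).round(1))
```

```text
[[-25.6  43.6  45.8]
 [-27.7  41.8  17.9]] [0.0032 0.0017]
ring-foot [ -2.2  -1.8 -27.9]
```

Request:
{"op": "step_arm", "data": {
  "commands": [
    [0.0015,0.002,0.008,0.0015,0.0015,0.002],
    [0,0,0.008,0,0,0],
    [0,0,0.004,0,0,0],
    [0,0,0,0,0,0],
    [0,0,0,0,0,0]
  ]
}}

```text
time: 16.95
ee_pos: [0.4894, 0.011, 0.1533]
eef_rot: [0.736, -0.663, 0.094, -0.104]
ft_force: [0.9, 0.2, -1.8]
width: 0.0299
```

Run:
```python
from h import *
tb();f=[]
for i in range(4): f.append(BB.T@np.array(read_state()["ft_force"]));camera("wrist")
print(np.round(f,2),np.mean(f,0))
tb()
```

```text
tcp board mm [-26.9  41.3 110.5] rot err [-0.0018 -0.0003 -0.0008] F board [ 0.34  0.1  -2.02] t 16.95 w 0.029901372280164387
[[ 0.34  0.1  -2.02]
 [-0.84  0.15 -1.22]
 [ 0.08  0.29 -1.71]
 [-0.31 -0.   -2.43]] [-0.18261802  0.13295346 -1.84465911]
tcp board mm [-26.6  41.2 110.8] rot err [-0.0025 -0.0007 -0.0008] F board [-0.23  0.07 -1.5 ] t 17.15 w 0.02974331004230514
```

Request:
{"op": "step_arm", "data": {
  "commands": [
    [0,0,0.004,0,0,0],
    [0,0,0.003,0,0,0],
    [0,0,0.002,0,0,0],
    [0,0,0,0,0,0]
  ]
}}

```text
time: 17.55
ee_pos: [0.4919, 0.0111, 0.1445]
eef_rot: [0.735, -0.663, 0.094, -0.104]
ft_force: [0.0, -0.2, -0.3]
width: 0.0298
```

```bash
cat >> h.py <<'E'
def fz(n=5):
    f=[];z=[]
    for i in range(n):
        s=read_state();f.append(BB.T@np.array(s["ft_force"]));z.append(BB.T@(np.array(s["ee_pos"])-OO)*1e3);camera("side")
    tb();print("mean F",np.mean(f,0).round(2),"tcp",np.mean(z,0).round(2))
E
python3 -c "
from h import *
fz()"
```

```text
tcp board mm [-26.8  41.2 101.7] rot err [-0.002  -0.0006 -0.0009] F board [-1.73 -1.24 -1.56] t 17.8 w 0.030117735706685023
mean F [-0.58 -0.56  0.07] tcp [-26.83  41.2  101.59]
```

Request:
{"op": "step_arm", "data": {
  "commands": [
    [0,0,0.001,0,0,0],
    [0,0,0.001,0,0,0],
    [0,0,0,0,0,0]
  ]
}}

```text
time: 18.1
ee_pos: [0.4924, 0.0112, 0.1428]
eef_rot: [0.735, -0.663, 0.094, -0.104]
ft_force: [-1.5, -0.7, 0.7]
width: 0.03
```

```bash
python3 -c "
from h import *
fz()"
```

```text
tcp board mm [-26.8  41.2  99.7] rot err [-0.0021 -0.0006 -0.0008] F board [-1.55  0.13  1.35] t 18.35 w 0.029767759961952422
mean F [-1.06 -0.14  1.06] tcp [-26.81  41.19  99.62]
```

```bash
python3 -c "
from h import *
fz(25)"
```

```text
tcp board mm [-26.8  41.2  99.6] rot err [-0.0021 -0.0006 -0.0008] F board [-0.66 -0.3   0.77] t 19.6 w 0.029974103302875255
mean F [-0.92 -0.37  0.85] tcp [-26.81  41.2   99.64]
```

Request:
{"op": "step_arm", "data": {
  "commands": [
    [0,0,-0.004,0,0,0],
    [0,0,-0.004,0,0,0],
    [0,0,0,0,0,0]
  ]
}}

```text
time: 19.9
ee_pos: [0.4904, 0.011, 0.1511]
eef_rot: [0.735, -0.663, 0.095, -0.105]
ft_force: [-0.4, 0.0, -1.1]
width: 0.0299
```

```bash
python3 -c "
from h import *
fz(30)"
```

```text
tcp board mm [-26.8  41.2 107.6] rot err [-0.0021 -0.0006 -0.0009] F board [-1.01 -0.1  -2.11] t 21.4 w 0.029843317718058995
mean F [-0.42 -0.13 -1.67] tcp [-26.84  41.22 107.64]
```

Request:
{"op": "step_arm", "data": {
  "commands": [
    [0,0,0.004,0,0,0],
    [0,0,0.003,0,0,0],
    [0,0,0.0015,0,0,0],
    [0,0,0.0013,0,0,0],
    [0,0,0,0,0,0],
    [0,0,0,0,0,0]
  ]
}}

```text
time: 22.0
ee_pos: [0.4931, 0.0112, 0.1413]
eef_rot: [0.735, -0.663, 0.094, -0.104]
ft_force: [0.3, -0.4, 0.8]
width: 0.0302
```

Run:
```python
from h import *
fz(25)
b=camera("scene");d=camera("side")
o=np.zeros((480,800,3),np.uint8)
o[:480,:395]=crop(b,230,130,309,226,5,10);o[:480,405:800]=crop(d,220,140,299,236,5,10);cv2.imwrite("pics/c6.png",o)
```

```text
tcp board mm [-26.8  41.3  97.8] rot err [-0.0021 -0.0005 -0.0008] F board [ 0.75 -0.67  2.09] t 23.25 w 0.030393384773189026
mean F [ 1.09 -0.8   1.48] tcp [-26.69  41.2   97.9 ]
```

View pics/c6.png

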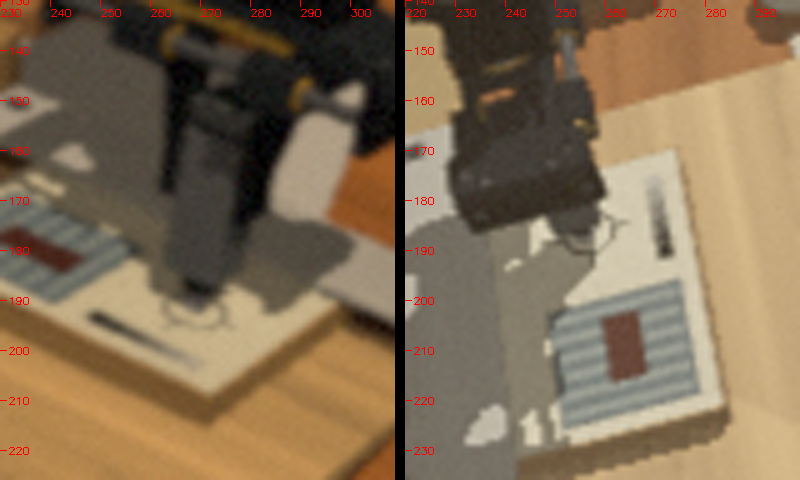

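Run:
```python
from h import *
cs,ci=get_calibration("scene"),get_calibration("side")
s=read_state();R=Rot.from_quat(s["eef_rot"]).as_matrix();T=np.array(s["ee_pos"])+.078*R[:,2]
print("foot",proj(cs,[T]),proj(ci,[T]),((T-OO)@BB*1e3).round(1))
for q in [(-27.7,41.8),(-27,41.2)]:
  C=OO+BB@np.array([q[0]/1e3,q[1]/1e3,.0185]);print("ring ctr",proj(cs,[C]),proj(ci,[C]))
th=np.linspace(0,2*np.pi,60)
b=camera("scene");d=camera("side");o=np.zeros((480,800,3),np.uint8)
L=[(crop(b,245,165,285,213,10,5),cs,245,165),(crop(d,235,165,275,213,10,5),ci,235,165)]
for i,(im,c,x0,y0) in enumerate(L):
  for X,r,col in((T,.006,(0,0,255)),):
    P=np.array([X+BB@np.array([r*np.cos(t),r*np.sin(t),0]) for t in th])
    uv=((proj(c,P)-[x0,y0]+.5)*10).astype(int);cv2.polylines(im,[uv],True,col,1)
  o[:480,i*400:i*400+400]=im
cv2.imwrite("pics/c7.png",o)
```

```text
foot [[267.77822182 191.12377851]] [[256.35836706 185.90358892]] [-26.6  41.2  19.8]
ring ctr [[268.12516904 191.54057041]] [[256.11530827 186.10770462]]
ring ctr [[267.76200874 191.54281403]] [[256.36714301 186.20459228]]
```

View pics/c7.png

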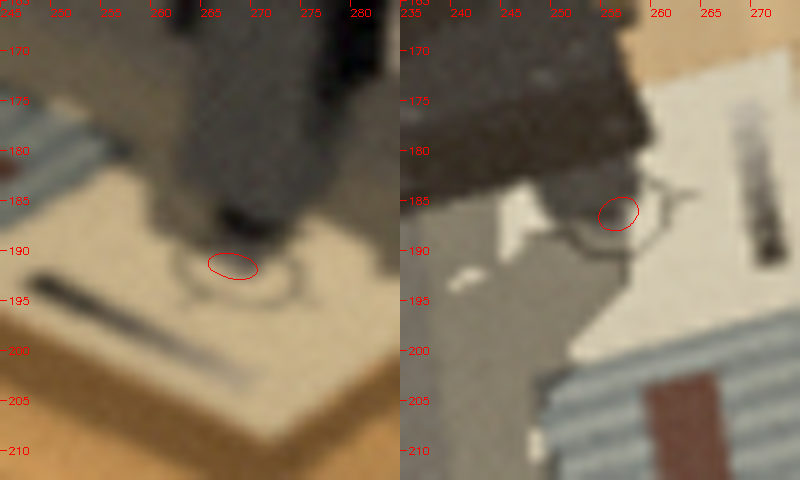

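Both views show the foot well inside the ring: in the side view the predicted foot (256.4,185.9) sits on the ring centre, and the scene view is within about 3 mm. The pressing force is about 3.15 N above the free baseline, which is half way. Handing in.

```bash
python3 -c "
from h import *
tb();print(close_job())"
```

```text
tcp board mm [-26.8  41.2  97.8] rot err [-0.0021 -0.0005 -0.0009] F board [ 1.13 -1.15  0.64] t 23.45 w 0.029769510884978527
the job is handed in; nothing more can be done
None
```

I slid the print under the strip until it met the stop. I then took the grey meter from its stand and handed the job in at 23.5 s, holding the meter on the ring.

**Seating:** I pushed with both fingers until I felt the stop, then with shut fingers at the middle, at +y and at −y. The finger positions were 43.5, 43.0 and 44.2 mm, and a repeat push at the middle gave 43.6 mm. These are close to a straight line, tilted about 0.6° from my camera estimate of the board. I took that as my own angle error, not a gap at one end. The off-centre pushes and the repeat at the middle also showed 4–8 N of sideways force that I did not explain. I did not feel the seating again after the meter was in place, but the ring had not moved in the pictures.

**Meter:**
- **Press:** the mean pressing force was about 3.15 N above the free reading, which is about 5.9 mm of the 12 mm. Height worked out from the camera positions suggested about 4 mm. I trusted the force, and either way it is well short of the end of the spring.
- **Squareness:** it is square to the face within about 0.005 rad, allowing for the board-angle uncertainty.
- **Ring:** in the side view the foot is on the ring centre. The scene view agrees to about 3 mm, against 8 mm of room.
- **Last reading:** the final single force reading, just before handing in, was lower than the mean (0.6 N against 1.5 N). That is about the size of the sensor noise, and the pose had not changed.

Nothing else on the table was touched on purpose, though I did not check the other things one by one at the end. I viewed 10 pictures, with the last two past that to check the foot's placing (12 with c6 and c7).

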